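# Put the titration kit into its fitted holders

## Task

Put the timer, the indicator paper booklet, the dropping bottle and the lidded jar each into the low grey holder that fits its shape and size, set down and not dropped, so that each lies or stands flat on the holder's floor inside the rim. Keep the bottle and the jar upright, and leave the two loose rubber stoppers standing where they are.

Things in the scene. Friction and masses are not known exactly. Their poses are not given: they have to be found in the camera images.
- timer_unit: bench timer: flat white block with a display and three buttons on top, 60 (x) x 66 (y) x 18 mm, loose, lying flat. Origin at the centre of its underside, z up. It belongs in timer_tray, either way round or turned by a quarter.
- booklet: indicator paper booklet: flat stiff yellow slab with a row of colour patches, 40 (x) x 75 (y) x 9 mm, loose, lying flat; grip it across its 40 mm side. Origin at the centre of its underside, z up. It belongs in book_tray, either way round.
- dropper: amber dropping bottle with a red rubber teat, loose, standing: round body 37 mm across up to 70 mm height, neck collar 24 mm across to 84 mm, teat 12 mm across to 116 mm. Origin at the centre of its underside, z up. It belongs in small_well.
- jar: white jar with a black screw lid, loose, standing: round body 64 mm across up to 92 mm height, lid 58 mm across to 114 mm. Origin at the centre of its underside, z up. About 0.3 kg. It belongs in large_well.
- timer_tray: fixed low grey tray, nearly square, plain light floor: inside 76 (x) x 82 (y) mm, outside 84 x 90 mm, floor 4 mm above the bench, rim 8 mm above the bench. Origin at the centre of its underside, x and y along its sides, z up.
- book_tray: fixed low grey tray, long and narrow, plain light floor: inside 56 (x) x 91 (y) mm, outside 64 x 99 mm, floor 4 mm above the bench, rim 7 mm above the bench. Origin at the centre of its underside, x and y along its sides, z up.
- small_well: fixed low round grey holder, the smaller one, plain light floor: inside 55 mm across, outside 63 mm, floor 4 mm above the bench, rim 14 mm. Origin at the centre of its underside, z up.
- large_well: fixed low round grey holder, the larger one, plain light floor: inside 80 mm across, outside 88 mm, floor 4 mm above the bench, rim 14 mm. Origin at the centre of its underside, z up.
- stopper_a: loose red rubber stopper standing among the things, 31 mm across, 24 mm high; not to be moved. Origin at the centre of its underside.
- stopper_b: loose black rubber stopper standing among the things, 24 mm across, 24 mm high; not to be moved. Origin at the centre of its underside.
Mind the look-alikes: they are no part of the job. What is shaped like the large_well but blue is not meant.

How it is judged:
At the end, for the whole second after the job is handed in: Timer in the near-square tray, booklet in the narrow tray, bottle in the smaller well, jar in the larger well: each centred to within 11 mm along the holder's x and y, its underside on the holder's floor (2 to 6 mm above the holder's underside), tilted less than 0.045 rad, at rest (x of timer_unit in the frame of timer_tray between -0.011 and 0.011 m and y of timer_unit in the frame of timer_tray between -0.011 and 0.011 m and z of timer_unit in the frame of timer_tray between 0.002 and 0.006 m and angle between each of timer_unit, booklet, dropper, jar's own z axis and vertical below 0.045 rad and linear speed of each of timer_unit, booklet, dropper, jar below 0.02 m/s and x of booklet in the frame of book_tray between -0.011 and 0.011 m and y of booklet in the frame of book_tray between -0.011 and 0.011 m and z of booklet in the frame of book_tray between 0.002 and 0.006 m and x of dropper in the frame of small_well between -0.011 and 0.011 m and y of dropper in the frame of small_well between -0.011 and 0.011 m and z of dropper in the frame of small_well between 0.002 and 0.006 m and x of jar in the frame of large_well between -0.011 and 0.011 m and y of jar in the frame of large_well between -0.011 and 0.011 m and z of jar in the frame of large_well between 0.002 and 0.006 m); the robot touches nothing.
It fails at once if a rubber stopper is displaced by more than 15 mm or knocked over (distance of any of stopper_a, stopper_b from where it was at the start of the episode above 0.015 m or angle between any of stopper_a, stopper_b's own z axis and vertical above 0.5 rad).
It fails at once if the bottle or the jar is tipped by more than 0.6 rad (angle between any of dropper, jar's own z axis and vertical above 0.6 rad).
It fails at once if one of the four things is dropped: falls free of the fingers, faster than 0.6 m/s (about 18 mm of fall) ((linear speed of timer_unit above 0.6 m/s and contact force between the fingers and timer_unit below 0.01 N) or (linear speed of booklet above 0.6 m/s and contact force between the fingers and booklet below 0.01 N) or (linear speed of dropper above 0.6 m/s and contact force between the fingers and dropper below 0.01 N) or (linear speed of jar above 0.6 m/s and contact force between the fingers and jar below 0.01 N)).
It also fails if it takes over 102 s, if anything falls off the work surface, if the arm or the gripper's body presses on something with over 40 N, if the wrist force passes 120 N, or if a joint passes its speed limit or range.

## Robot

A 6-joint arm with a two-finger parallel gripper is mounted at the origin on a cart in front of the work surface, level with it; the furniture and walls round the work are solid. World frame = base frame: x ahead of the robot, y to its left, z up, the work surface at z = 0. Lengths are in m, angles in rad, forces in N, time in s.
With the tool pointing down it reaches from about 0.225 to 0.875 m from the base axis. Payload 3.4 kg.
Tool frame: the origin (TCP) lies at the very end of the fingers, on their centre line; the grasp point (between the pads) lies 19 mm behind it; z points along the fingers, y is the line along which they close (so a half turn about z gives the same grasp; the last joint's range is limited). The gripper opens to 85 mm and grips with 20 to 120 N. Pads are 22 mm wide; open, the fingers measure 114 mm over their backs; the gripper's body (76 mm by 85 mm) begins 54 mm behind the grasp point. The pads swing forward as they close: fully open they stand 13 mm farther back than shut.
Start: joints at [-1.244, 0.276, 1.505, -0, 1.361, -0.121], TCP at [0.249, -0.518, 0.193] pointing down, gripper open.
Joint ranges: [-2.89, 2.89], [-0.75, 2.08], [0.22, 2.7], [-1.18, 4.32], [0.11, 2.71], [-2.7, 2.7]. Speed limits (rad/s): [2.57, 2.57, 3.14, 3.14, 3.14, 3.14].

## Interface

Orientations are given as a unit quaternion [w, x, y, z].
In Python, from rig import manip, eyes gives the robot as it stands.
- The arm moves only by the tool servo_tool, never from a script. Its argument "series" is text: rows parted by semicolons, each of 7 numbers parted by spaces: the shift along the tool's x, y, z in m, then the turn, a rotation vector about the tool's x, y, z in degrees, then the closure, from 0 (fully open) to 1 (shut). In form: dx dy dz ax ay az fingers; .... A call has 1 to 5 rows; each row is the pose to reach, as a shift and turn from the pose commanded when the call began, along the tool's axes at that moment; what a row does not reach only later rows make up. A row lasts 1/10 s, in which the tool goes at most 50 mm and 8.59 degrees, less where a joint would pass 70% of its speed; a pose out of reach is approached as far as the arm can. A call with a gripper value outside its range is refused whole. The fingers move at their own pace and stop on an object; "squeeze" is the grip in N (left out, the last holds). Time passes only in rows, so rows that repeat a pose let the fingers close. It gives the time, the measured TCP pose, the force, the opening and the grip force at its end, in the units of the state.
- manip.get_state(): the state, without advancing time (a new reading comes with each control period).
- eyes.get_image(name): name is "scene" or "top"; returns the picture (384x512x3 uint8, red, green, blue); there is no depth.
- eyes.camera_info(name): a dict with "fx", "fy", "cx", "cy" (pixels), "dist" ([k1, k2, p1, p2, k3] as OpenCV has them; the pictures are not rectified), "eye" and "orientation" of the camera in the world. Camera axes: x right, y down, z forward; pixel columns grow to the right and rows downward; lengths in m; the calibration is good to about 2 mm. A picture is of the moment at which its call begins. camera_info takes no time and is no camera call.
- manip.sign_off(): hands the job in; it is judged then, once.
The state is a dict: "clock": time; "qpos": joint angles; "qd": joint speeds; "effort": joint torques, N m; "position": TCP position; "ee_rot": TCP orientation; "contact_force": force on the tool from outside, world axes, zero at the start; "moment": the same for the moment, N m; "width": finger opening in m; "gripper_force": force on a finger pad.
Only numpy, scipy, OpenCV 4.12 (cv2) and the standard library are available. Lean on these libraries where they do the work, as an engineer would, in place of code of your own. Each camera call takes 0.05 s, during which the arm holds its last target. There are 200 camera calls.

## Working session

There is one attempt and no reset: what is moved stays moved. The work goes in short steps, Python scripts to look and compute and a tool call to move; the robot and the scene stay as the last step left them, time stands still between calls to the robot, and variables do not carry over. Pictures are saved under pics/ and viewed, at most 14 in all, crops included, and the job is handed in when it is done.

Besides the shell and the picture viewer there is one more tool, called after "Emit:" as name(argument=value, ...), one argument or row to a line, values as JSON. servo_tool: Moves the arm, as the interface text tells. Its arguments: {"type":"object","properties":{"series":{"type":"string"},"squeeze":{"type":"number"}},"required":["series"]}

```bash
ls; mkdir -p pics; python3 - <<'E'
from rig import manip, eyes
import cv2
for n in("top","scene"):
    im=eyes.get_image(n); cv2.imwrite(f"pics/{n}0.png",cv2.resize(im[:,:,::-1],(800,600))); cv2.imwrite(f"pics/{n}_raw.png",im[:,:,::-1])
    print(eyes.camera_info(n))
s=manip.get_state(); print(s)
E
```

```text
pics
{'fx': 428.9846726119548, 'fy': 428.9846726119548, 'cx': 259.0569588991168, 'cy': 197.1774262943601, 'dist': array([0.00519651, 0.        , 0.        , 0.        , 0.        ]), 'eye': array([0.51902727, 0.0071428 , 1.25445096]), 'orientation': array([ 0.00771351, -0.70652893,  0.70723599, -0.02397114])}
{'fx': 378.1973464745613, 'fy': 378.1973464745613, 'cx': 255.02231629227177, 'cy': 190.43098403794752, 'dist': array([-0.11622482,  0.        ,  0.        ,  0.        ,  0.        ]), 'eye': array([-0.16778863, -0.76453866,  0.62532605]), 'orientation': array([-0.470291  ,  0.79221726, -0.33988783,  0.18892976])}
{'clock': 0.1, 'qpos': array([-1.24397701e+00,  2.76516063e-01,  1.50601131e+00, -1.98487757e-05,
        1.36068838e+00, -1.21018830e-01]), 'qd': array([-6.11149519e-05, -3.20058274e-04, -1.62732019e-03,  8.63933254e-04,
        2.09566524e-04,  2.98875510e-04]), 'effort': array([ 1.18359676e-03, -4.17699194e+01, -2.46404868e+01, -7.53507175e-05,
        5.86877373e-03, -1.20440558e-05]), 'position': array([ 0.24879128, -0.51779874,  0.1921333 ]), 'ee_rot': array([-8.06257530e-04,  9.75033916e-01,  2.22054506e-01, -9.30142213e-05]), 'contact_force': array([1.07537967, 0.64369428, 0.32376888]), 'moment': array([-0.01042445, -0.02703705, -0.01552354]), 'gripper_force': 0.0, 'width': 0.08514702902469179}
```

View pics/top0.png

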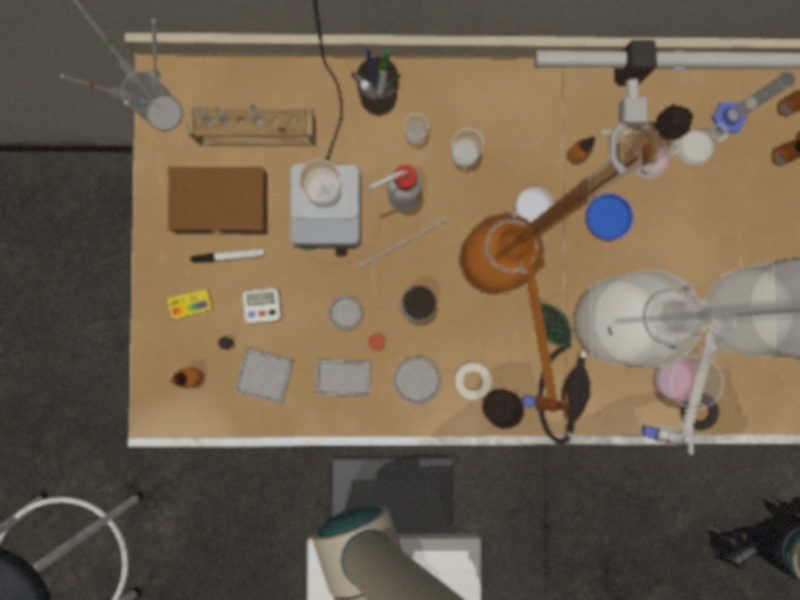

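View pics/scene0.png

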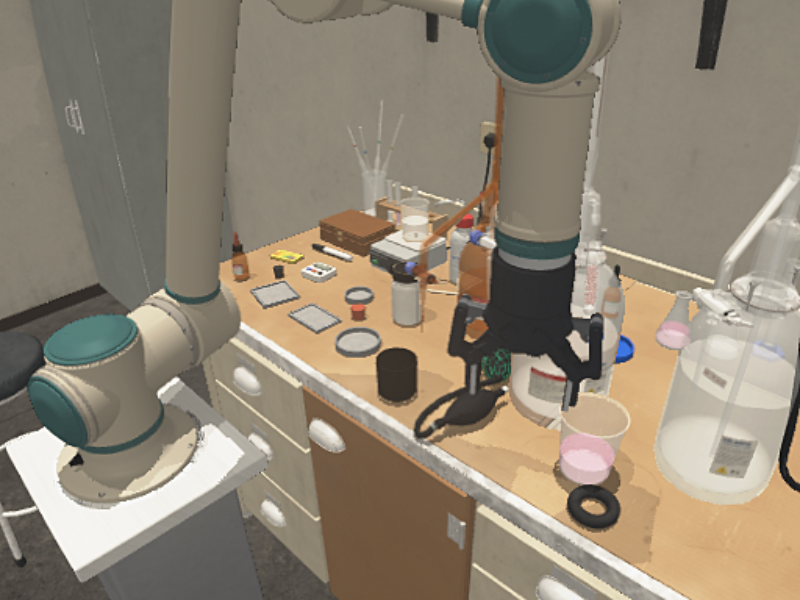

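The top view shows booklet (189,304), timer (262,306), black stopper (226,342), dropper (187,377), near-square tray (265,375), narrow tray (343,377), small well (346,312), red stopper (376,341), large well (417,379) and jar (419,304), all in 800x600 pixels. The scene view shows the same set, with the arm over the right-hand side.

```bash
cat > h.py <<'E'
import numpy as np, cv2
from scipy.spatial.transform import Rotation as R
from rig import manip, eyes
def ray(cam,uv):
    c=eyes.camera_info(cam); K=np.array([[c['fx'],0,c['cx']],[0,c['fy'],c['cy']],[0,0,1]])
    p=cv2.undistortPoints(np.array(uv,float).reshape(-1,1,2),K,c['dist'])[:,0]
    q=c['orientation']; r=R.from_quat([q[1],q[2],q[3],q[0]])
    return c['eye'],r.apply(np.c_[p,np.ones(len(p))])
def onz(cam,uv,z):
    e,d=ray(cam,uv); return e+d*((z-e[2])/d[:,2])[:,None]
def proj(cam,P):
    c=eyes.camera_info(cam); K=np.array([[c['fx'],0,c['cx']],[0,c['fy'],c['cy']],[0,0,1]])
    q=c['orientation']; r=R.from_quat([q[1],q[2],q[3],q[0]]).inv()
    return cv2.projectPoints(r.apply(np.atleast_2d(P)-c['eye']).reshape(-1,1,3),np.zeros(3),np.zeros(3),K,c['dist'])[0][:,0]
def blobs(mask,roi,amin=15):
    m=np.zeros_like(mask); x0,y0,x1,y1=roi; m[y0:y1,x0:x1]=mask[y0:y1,x0:x1]
    cs,_=cv2.findContours(m,cv2.RETR_EXTERNAL,cv2.CHAIN_APPROX_NONE)
    return [c for c in cs if cv2.contourArea(c)>=amin]
E
python3 - <<'E'
from h import *
im=cv2.imread('pics/top_raw.png'); hsv=cv2.cvtColor(im,cv2.COLOR_BGR2HSV)
cv2.imwrite('pics/crop.png',cv2.resize(im[173:269,96:340],None,fx=3.2,fy=3.2,interpolation=cv2.INTER_CUBIC))
h,s,v=cv2.split(hsv)
def show(name,mask,z):
    for c in blobs(mask.astype(np.uint8)*255,(96,178,335,269)):
        P=onz('top',c[:,0].astype(float),z)[:,:2]; (cx,cy),(w,l),a=cv2.minAreaRect((P*1000).astype(np.float32))
        print(name,c[:,0].mean(0).round(1),'xy mm',round(cx,1),round(cy,1),'size',round(w,1),round(l,1),'ang',round(a,1))
show('grey',(s<60)&(v>90),.008)
show('yellow',(h>20)&(h<35)&(s>150),.009)
show('red',((h<8)|(h>172))&(s>130),.024)
show('dark',(v<60),.024)
E
```

```text
grey [302.4 243.5] xy mm 440.4 -147.5 size 66.9 66.5 ang 89.8
grey [219.1 241.4] xy mm 448.3 94.3 size 98.3 63.3 ang 89.8
grey [266.5 242.6] xy mm 443.6 -43.0 size 84.1 83.7 ang 89.8
grey [168.5 240. ] xy mm 451.6 239.8 size 90.6 84.2 ang 75.6
grey [220.5 199.9] xy mm 566.8 90.4 size 59.6 59.4 ang 45.0
grey [167.  195.2] xy mm 580.7 244.6 size 61.5 68.3 ang 5.7
yellow [120.8 194.2] xy mm 583.9 376.8 size 40.0 76.3 ang 14.2
dark [321.8 259.9] xy mm 397.0 -199.7 size 66.1 51.2 ang 89.8
dark [115.5 242.2] xy mm 447.2 386.1 size 17.1 14.1 ang 0.8
dark [144.5 219.1] xy mm 512.2 305.1 size 14.1 13.9 ang 45.4
dark [268.  193.1] xy mm 585.5 -47.7 size 50.8 53.0 ang 44.9
```

View pics/crop.png

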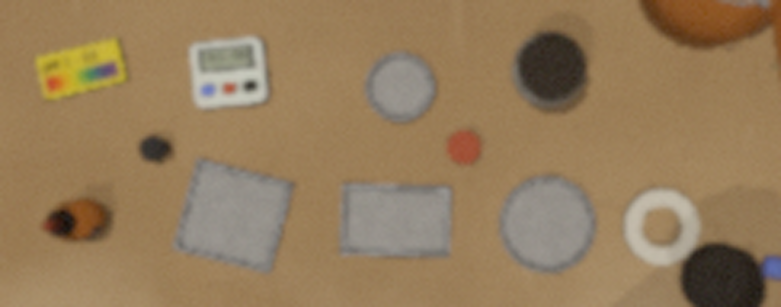

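Crop: measured tray sizes match those given (90x84, 98x63, ~87 and ~62 mm after the pixel margin). The dropper leans outward by parallax, with its teat at raw ≈(111,243). An orange tube with a blue valve at raw (338,257) could be in the way, so I'll triangulate it.

```bash
python3 - <<'E'
from h import *
def tri(a,b):
    e1,d1=ray('top',[a]);e2,d2=ray('scene',[b]);d1=d1[0];d2=d2[0]
    A=np.c_[d1,-d2];t=np.linalg.lstsq(A,e2-e1,rcond=None)[0]
    p,q=e1+t[0]*d1,e2+t[1]*d2; return ((p+q)/2).round(4),round(np.linalg.norm(p-q),4)
print('valve?',tri((338,256.6),(262.4,171.5)),tri((338,256.6),(308,154)))
im=cv2.imread('pics/scene_raw.png')
cv2.imwrite('pics/scrop.png',cv2.resize(im[130:270,135:395],None,fx=3,fy=3,interpolation=cv2.INTER_CUBIC))
t=cv2.imread('pics/top_raw.png');h,s,v=cv2.split(cv2.cvtColor(t,cv2.COLOR_BGR2HSV))
for n,roi,z in(('jar',(255,180,285,206),.114),('drop',(108,232,125,250),.084),('drop2',(108,232,125,250),.1)):
    c=blobs((v<60).astype(np.uint8)*255,roi)[0][:,0].astype(float)
    r=cv2.minEnclosingCircle((onz('top',c,z)[:,:2]*1000).astype(np.float32));print(n,np.round(r[0],1),r[1])
for c in blobs(((((h<8)|(h>172))&(s>90))).astype(np.uint8)*255,(96,178,335,269),3): print(c[:,0].mean(0),c[:,0].min(0),c[:,0].max(0),cv2.contourArea(c),onz('top',[c[:,0].mean(0)],.024).round(4))
E
```

```text
valve? (array([ 0.4218, -0.205 ,  0.2246]), np.float64(0.002)) (array([ 0.4594, -0.241 ,  0.2641]), np.float64(0.1087))
jar [580.3 -43. ] 25.625917434692383
drop [450.7 367.6] 9.064430236816406
drop2 [451.6 362.7] 8.940523147583008
```

View pics/scrop.png

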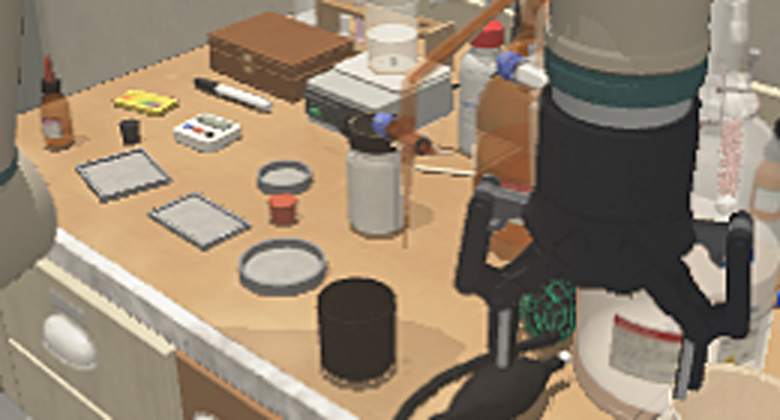

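```bash
python3 - <<'E'
from h import *
print('teat',onz('top',[(110.5,243)],.114), proj('scene',[.452,.366,.116]),'seen (151,149)', proj('scene',[.452,.366,0.0]),'seen base ~(155,179)')
print('jar', proj('scene',[.580,-.043,.114]), proj('scene',[.58,-.043,0]),'seen lid (260,174) base (261,205)')
for z in (.15,.2,.25,.3,.35):
    c=onz('top',[(322,162.6)],z)[0]; r=26/429*(1.254-z)
    print(z,c.round(3),round(r,3),'scene px',proj('scene',[c,c-[0,0,r]]).round(0).tolist(), 'rpx',round(378*r/np.linalg.norm(c-eyes.camera_info('scene')['eye']),1), 'seen left edge u 293, bottom v~215')
for z in (.24,.26,.28): print(z,onz('top',[(351,258)],z).round(3), proj('scene',onz('top',[(351,258)],z)),'neck end seen (271,155)')
print(onz('scene',[(270,211)],.12),onz('scene',[(270,211)],.15),onz('scene',[(270,211)],.18))
t=cv2.imread('pics/top_raw.png')
for n,u,v in(('red',241,218),('blk',144.5,219)): print(n,t[int(v),int(u)],onz('top',[(u,v)],.024).round(3))
E
```

```text
teat [[0.44987704 0.37135293 0.114     ]] [[151.61957578 148.75126006]] seen (151,149) [[156.25745746 177.80822598]] seen base ~(155,179)
jar [[260.00527441 171.20957154]] [[260.50180046 203.15739472]] seen lid (260,174) base (261,205)
0.15 [ 0.658 -0.182  0.15 ] 0.067 scene px [[313.0, 165.0], [312.0, 186.0]] rpx 22.6 seen left edge u 293, bottom v~215
0.2 [ 0.652 -0.173  0.2  ] 0.064 scene px [[310.0, 149.0], [309.0, 170.0]] rpx 22.0 seen left edge u 293, bottom v~215
0.25 [ 0.646 -0.165  0.25 ] 0.061 scene px [[307.0, 133.0], [306.0, 153.0]] rpx 21.3 seen left edge u 293, bottom v~215
0.3 [ 0.639 -0.156  0.3  ] 0.058 scene px [[304.0, 116.0], [303.0, 135.0]] rpx 20.6 seen left edge u 293, bottom v~215
0.35 [ 0.633 -0.148  0.35 ] 0.055 scene px [[300.0, 98.0], [300.0, 117.0]] rpx 19.8 seen left edge u 293, bottom v~215
0.24 [[ 0.421 -0.233  0.24 ]] [[271.26547602 169.30311991]] neck end seen (271,155)
0.26 [[ 0.422 -0.229  0.26 ]] [[270.30505205 160.64424973]] neck end seen (271,155)
0.28 [[ 0.424 -0.224  0.28 ]] [[269.33108231 151.88446061]] neck end seen (271,155)
[[ 0.42491311 -0.22522497  0.12      ]] [[ 0.38972582 -0.25724274  0.15      ]] [[ 0.35453854 -0.2892605   0.18      ]]
red [ 58  82 162] [[0.515 0.031 0.024]]
blk [47 48 54] [[0.512 0.305 0.024]]
```

```bash
cat >> h.py <<'E'
def go(*ws):
    """tool-frame shift/turn from the measured pose to (x,y,z,yaw deg of tool x), tool down"""
    s=manip.get_state(); q=s['ee_rot']; r=R.from_quat([q[1],q[2],q[3],q[0]])
    X=r.apply([1,0,0]); print('t',round(s['clock'],2),'pos',s['position'].round(4),'yaw',round(np.degrees(np.arctan2(X[1],X[0])),2),'F',s['contact_force'].round(1),'w',round(s['width'],4),'gf',round(s['gripper_force'],1),'q',s['qpos'].round(2))
    for x,y,z,t in ws:
        a=np.radians(t); T=R.from_matrix(np.array([[np.cos(a),np.sin(a),0],[np.sin(a),-np.cos(a),0],[0,0,-1.]]))
        print((r.inv().apply(np.array([x,y,z])-s['position'])).round(4),np.degrees((r.inv()*T).as_rotvec()).round(1))
E
python3 -c "
from h import *
go((.27,-.2,.20,90),(.36,0.0,.2,90))"
```

```text
t 0.1 pos [ 0.2488 -0.5178  0.1921] yaw 25.66 F [1.1 0.6 0.3] w 0.0851 gf 0.0 q [-1.24  0.28  1.51 -0.    1.36 -0.12]
[ 0.1567 -0.2773 -0.0074] [ -0.1  -0.1 -64.3]
[ 0.3245 -0.4186 -0.0071] [ -0.1  -0.1 -64.3]
```

Emit:
servo_tool(
  series="0.02 -0.035 -0.007 0 0 -8 0; 0.04 -0.07 -0.007 0 0 -16 0; 0.065 -0.11 -0.007 0 0 -24 0; 0.085 -0.15 -0.007 0 0 -32 0; 0.107 -0.19 -0.007 0 0 -40 0",
)

```text
clock: 0.6
position: [0.2627, -0.2987, 0.1994]
ee_rot: [-0.0, 0.839, 0.544, 0.0]
contact_force: [0.7, 0.3, 0.9]
width: 0.0851
gripper_force: 0.0
```

```bash
python3 -c "
from h import *
go((.28,-.15,.20,90),(.36,-.02,.2,90))"
```

```text
t 0.6 pos [ 0.2627 -0.2987  0.1994] yaw 65.94 F [0.7 0.3 0.9] w 0.0851 gf 0.0 q [-1.02 -0.    1.83  0.    1.32 -0.61]
[ 0.1428 -0.0449 -0.0005] [ -0.   -0.  -24.1]
[ 0.2941 -0.0248 -0.0004] [ -0.   -0.  -24.1]
```

Emit:
servo_tool(
  series="0.045 -0.015 0 0 0 -6 0; 0.09 -0.03 0 0 0 -12 0; 0.14 -0.045 0 0 0 -18 0; 0.185 -0.045 0 0 0 -24.1 0; 0.225 -0.035 0 0 0 -24.1 0",
)

```text
clock: 1.1
position: [0.3227, -0.0787, 0.1999]
ee_rot: [0.0, 0.708, 0.706, 0.0]
contact_force: [1.1, -0.2, 0.4]
width: 0.0856
gripper_force: 0.0
```

```bash
python3 -c "
from h import *
go((.58,-.043,.20,90))"
```

```text
t 1.1 pos [ 0.3227 -0.0787  0.1999] yaw 89.85 F [ 1.1 -0.2  0.4] w 0.0856 gf 0.0 q [-0.45 -0.11  1.92 -0.    1.33 -0.45]
[ 3.630e-02  2.572e-01 -1.000e-04] [ 0.   0.  -0.1]
```

Emit:
servo_tool(
  series="0.036 0.045 0 0 0 -0.1 0; 0.036 0.09 0 0 0 -0.1 0; 0.036 0.14 0 0 0 -0.1 0; 0.036 0.19 0 0 0 -0.1 0; 0.036 0.235 0 0 0 -0.1 0",
)

```text
clock: 1.6
position: [0.5611, -0.0457, 0.1992]
ee_rot: [-0.0, 0.708, 0.707, -0.0]
contact_force: [0.0, -0.3, 0.3]
width: 0.0856
gripper_force: 0.0
```

```bash
python3 -c "
from h import *
go((.58,-.043,.13,90),(.58,-.043,.055,90))
im=eyes.get_image('top')[:,:,::-1]; sc=eyes.get_image('scene')[:,:,::-1]
a=cv2.resize(im[140:260,200:340],(400,343)); b=cv2.resize(sc[110:230,220:360],(400,343)); cv2.imwrite('pics/j1.png',np.hstack([a,b]))"
```

```text
t 1.6 pos [ 0.5611 -0.0457  0.1992] yaw 89.92 F [ 0.  -0.3  0.3] w 0.0856 gf 0.0 q [-0.2   0.25  1.52 -0.    1.37 -0.2 ]
[0.0027 0.0189 0.0692] [-0.   0.  -0.1]
[0.0027 0.019  0.1442] [-0.   0.  -0.1]
```

View pics/j1.png

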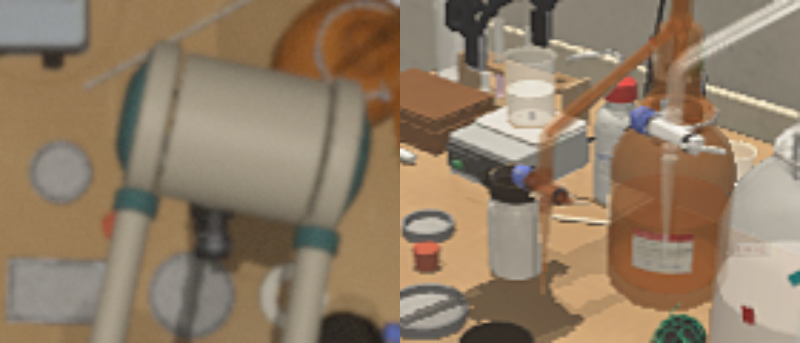

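The wrist is centred over the jar, and the amber bottle and its tube are clear to the right. I'll descend now.

Emit:
servo_tool(
  series="0.001 0.012 0.015 0 0 -0.1 0; 0.0 0.02 0.045 0 0 -0.1 0; 0 0.02 0.07 0 0 -0.1 0; 0 0.02 0.095 0 0 -0.1 0; 0 0.02 0.115 0 0 -0.1 0",
)

```text
clock: 2.2
position: [0.5769, -0.0461, 0.0825]
ee_rot: [-0.001, 0.708, 0.707, -0.001]
contact_force: [-0.8, -0.3, -0.0]
width: 0.0853
gripper_force: 0.0
```

```bash
python3 -c "
from h import *
go((.58,-.043,.055,90))"
```

```text
t 2.2 pos [ 0.5769 -0.0461  0.0825] yaw 89.93 F [-0.8 -0.3 -0. ] w 0.0853 gf 0.0 q [-0.2   0.36  1.66 -0.    1.12 -0.2 ]
[0.0031 0.0032 0.0275] [-0.2 -0.  -0.1]
```

Emit:
servo_tool(
  series="0.003 0.002 0.01 0 0 0 0; 0.003 0.002 0.02 0 0 0 0; 0.003 0.002 0.026 0 0 0 0; 0.003 0.002 0.026 0 0 0 0.3; 0.003 0.002 0.026 0 0 0 0.6",
  squeeze=40,
)

```text
clock: 2.7
position: [0.5815, -0.0435, 0.0595]
ee_rot: [0.0, 0.707, 0.707, 0.0]
contact_force: [-1.1, -0.0, 1.0]
width: 0.059
gripper_force: 0.7
```

Emit:
servo_tool(
  series="0 0 0 0 0 0 1; 0 0 0 0 0 0 1; 0 0 0 0 0 0 1; 0 0 0 0 0 0 1",
)

```text
clock: 3.1
position: [0.5816, -0.0435, 0.0601]
ee_rot: [0.001, 0.707, 0.707, 0.0]
contact_force: [-2.4, 0.6, 6.2]
width: 0.0558
gripper_force: 42.9
```

```bash
python3 -c "
from h import *
go((.444,-.043,.125,90),(.444,-.043,.059,90))"
```

```text
t 3.1 pos [ 0.5816 -0.0435  0.0601] yaw 89.96 F [-2.4  0.6  6.2] w 0.0558 gf 42.9 q [-0.19  0.39  1.69 -0.    1.06 -0.19]
[ 0.0004 -0.1375 -0.0651] [ 0.1  0.  -0. ]
[ 0.0004 -0.1376  0.0009] [ 0.1  0.  -0. ]
```

```bash
python3 -c "
from h import *
im=eyes.get_image('top')[:,:,::-1]; sc=eyes.get_image('scene')[:,:,::-1]
a=cv2.resize(im[140:260,200:340],(400,343)); b=cv2.resize(sc[130:230,220:340],(400,333)); b=cv2.resize(b,(400,343)); cv2.imwrite('pics/j2.png',np.hstack([a,b]))"
```

```text
(no output)
```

View pics/j2.png

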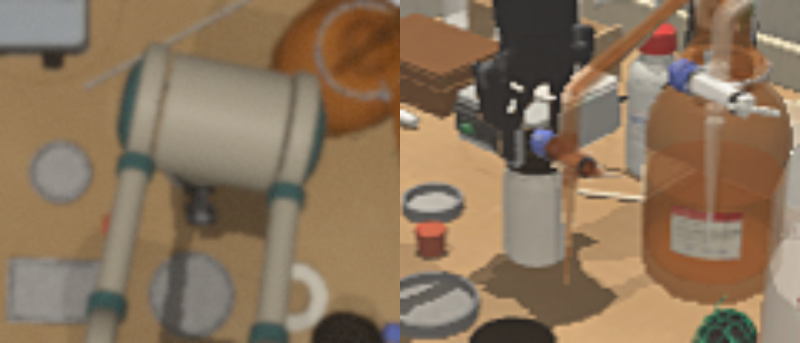

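```bash
python3 -c "
from h import *
sc=eyes.get_image('scene')[:,:,::-1].copy()
P=[[.5815,-.0435,.06],[.552,-.0435,.06],[.552,-.0435,.09],[.61,-.0435,.09],[.58,-.043,.114],[.58,-.043,.092]]
uv=proj('scene',P);print(uv.round(1).tolist())
b=cv2.resize(sc[150:215,235:285],None,fx=9,fy=9,interpolation=cv2.INTER_CUBIC)
for i,p in enumerate(uv): cv2.circle(b,tuple(int(t) for t in (p-[235,150]+.5)*9),4,[(0,0,255),(0,255,0),(255,0,0),(255,255,0),(255,0,255),(0,255,255)][i],-1)
cv2.imwrite('pics/j3.png',b)"
```

```text
[[260.7, 186.6], [254.1, 190.0], [253.9, 181.4], [266.8, 175.0], [260.0, 171.2], [260.1, 177.6]]
```

View pics/j3.png

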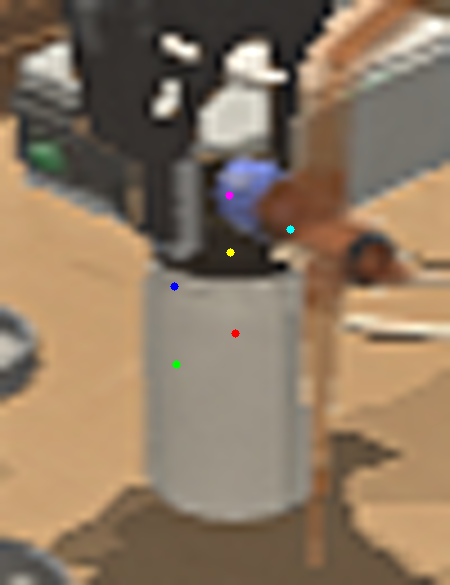

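The silver pad ends at about (187,255), just above the white body's shoulder, so the fingers hold the lid higher than I expected. I'll check the tip offset using the first picture.

```bash
python3 -c "
from h import *
t=np.radians(25.66); y=np.array([np.sin(t),-np.cos(t),0]); p=np.array([.2488,-.5178,.1921])
for dz in (0,.013,.03):
  print(dz,[ (proj('scene',p+k*y+[0,0,dz])*1.5625)[0].round(0).tolist() for k in (-.05,.05)], 'seen tips 800x600 approx (473,390),(570,405)')
t=np.radians(90);p=np.array([.5815,-.0435,.060])
for dz in (0,.013,.03,.04): print(dz,((proj('scene',p+[-.029,-.011,dz])-[235,150]+.5)*9).round(0),((proj('scene',p+[-.029,.011,dz])-[235,150]+.5)*9).round(0),'seen pad bottom 175-200,255')
"
```

```text
0 [[468.0, 427.0], [561.0, 446.0]] seen tips 800x600 approx (473,390),(570,405)
0.013 [[469.0, 418.0], [563.0, 436.0]] seen tips 800x600 approx (473,390),(570,405)
0.03 [[469.0, 406.0], [565.0, 424.0]] seen tips 800x600 approx (473,390),(570,405)
0 [[201. 374.]] [[155. 353.]] seen pad bottom 175-200,255
0.013 [[200. 341.]] [[154. 320.]] seen pad bottom 175-200,255
0.03 [[199. 297.]] [[152. 276.]] seen pad bottom 175-200,255
0.04 [[198. 270.]] [[152. 250.]] seen pad bottom 175-200,255
```

Emit:
servo_tool(
  series="0 0 -0.01 0 0 0 1; 0 0 -0.025 0 0 0 1; 0 0 -0.04 0 0 0 1; 0 0 -0.055 0 0 0 1; 0 0 -0.055 0 0 0 1",
)

```text
clock: 3.75
position: [0.5828, -0.0436, 0.1158]
ee_rot: [0.002, 0.707, 0.707, 0.001]
contact_force: [0.5, -0.1, -3.4]
width: 0.0557
gripper_force: 43.7
```

```bash
python3 -c "
from h import *
go((.444,-.043,.115,90),(.444,-.043,.064,90))
sc=eyes.get_image('scene')[:,:,::-1]
cv2.imwrite('pics/j4.png',cv2.resize(sc[120:240,210:330],(500,500)))"
```

```text
t 3.75 pos [ 0.5828 -0.0436  0.1158] yaw 89.96 F [ 0.5 -0.1 -3.4] w 0.0557 gf 43.7 q [-0.19  0.34  1.61  0.    1.19 -0.19]
[ 0.0005 -0.1388  0.0002] [ 0.3  0.  -0. ]
[ 0.0006 -0.1391  0.0512] [ 0.3  0.  -0. ]
```

View pics/j4.png

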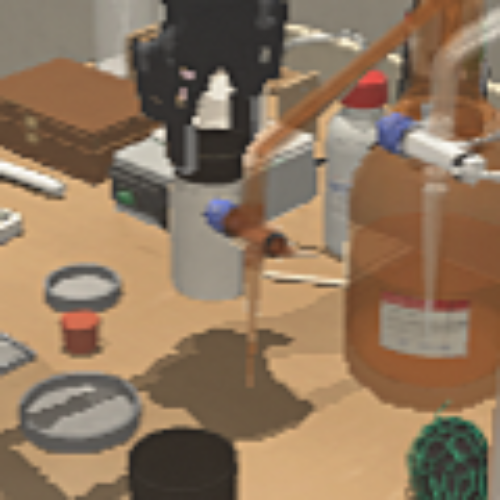

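Jar is lifted upright (Fz −3.4 N). I'll carry it over to the large well.

Emit:
servo_tool(
  series="0 -0.02 0 0 0 0 1; 0 -0.05 0 0 0 0 1; 0 -0.085 0 0 0 0 1; 0 -0.12 0 0 0 0 1; 0 -0.139 0 0 0 0 1",
)

```text
clock: 4.3
position: [0.4373, -0.0424, 0.1123]
ee_rot: [-0.002, 0.707, 0.707, -0.002]
contact_force: [0.2, 0.5, -3.8]
width: 0.0559
gripper_force: 43.9
```

Emit:
servo_tool(
  series="0 0 0.0 0 0 0 1; 0 0 0.01 0 0 0 1; 0 0 0.02 0 0 0 1; 0 0 0.03 0 0 0 1; 0 0 0.03 0 0 0 1",
)

```text
clock: 4.8
position: [0.441, -0.0429, 0.0817]
ee_rot: [-0.002, 0.707, 0.707, -0.001]
contact_force: [-0.4, 0.7, -5.0]
width: 0.0557
gripper_force: 44.0
```

```bash
python3 -c "
from h import *
go((.444,-.043,.064,90))
sc=eyes.get_image('scene')[:,:,::-1]
cv2.imwrite('pics/j5.png',cv2.resize(sc[120:240,190:310],(500,500)))
print(proj('scene',[.444,-.043,.02]))"
```

```text
t 4.8 pos [ 0.441  -0.0429  0.0817] yaw 89.97 F [-0.4  0.7 -5. ] w 0.0557 gf 44.0 q [-0.25  0.18  1.94 -0.    1.02 -0.25]
[-0.0001  0.003   0.0176] [-0.3 -0.1 -0. ]
[[228.76225875 214.89229666]]
```

View pics/j5.png

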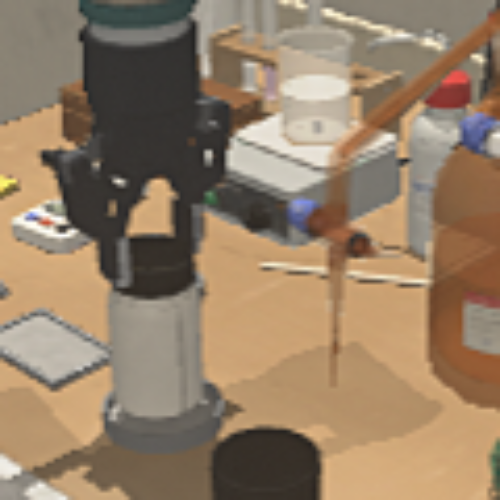

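Jar is above the well, roughly centred. I'll lower it 18 mm and release.

Emit:
servo_tool(
  series="0 0.003 0.004 0 0 0 1; 0 0.003 0.009 0 0 0 1; 0 0.003 0.014 0 0 0 1; 0 0.003 0.017 0 0 0 1; 0 0.003 0.018 0 0 0 1",
)

```text
clock: 5.35
position: [0.4448, -0.0432, 0.0655]
ee_rot: [-0.0, 0.707, 0.707, -0.0]
contact_force: [-0.5, -0.4, -4.5]
width: 0.0562
gripper_force: 44.0
```

Emit:
servo_tool(
  series="0 0 0 0 0 0 1; 0 0 0 0 0 0 1",
)

```text
clock: 5.55
position: [0.4453, -0.0433, 0.0661]
ee_rot: [0.0, 0.707, 0.707, 0.0]
contact_force: [0.2, 0.1, -3.9]
width: 0.0559
gripper_force: 44.0
```

Emit:
servo_tool(
  series="0 -0.001 0.001 0 0 0 1; 0 -0.001 0.002 0 0 0 1; 0 -0.001 0.003 0 0 0 1; 0 -0.001 0.003 0 0 0 1",
)

```text
clock: 5.95
position: [0.4442, -0.0435, 0.0641]
ee_rot: [0.0, 0.707, 0.707, -0.0]
contact_force: [-3.0, 0.4, 6.0]
width: 0.0555
gripper_force: 45.1
```

Contact felt (+6 N). Opening and retreating.

Emit:
servo_tool(
  series="0 0 0 0 0 0 0.3; 0 0 0 0 0 0 0; 0 0 0 0 0 0 0; 0 0 0 0 0 0 0; 0 0 0 0 0 0 0",
)

```text
clock: 6.45
position: [0.4443, -0.0433, 0.0629]
ee_rot: [0.0, 0.707, 0.707, 0.0]
contact_force: [0.0, -0.2, -0.3]
width: 0.0857
gripper_force: 0.0
```

Emit:
servo_tool(
  series="0 0 -0.015 0 0 0 0; 0 0 -0.04 0 0 0 0; 0 0 -0.07 0 0 0 0; 0 0 -0.1 0 0 0 0; 0.02 0 -0.12 0 0 0 0",
)

```text
clock: 6.95
position: [0.4455, -0.0247, 0.185]
ee_rot: [0.002, 0.708, 0.706, 0.0]
contact_force: [0.3, 0.9, -0.5]
width: 0.0854
gripper_force: 0.0
```

```bash
python3 -c "
from h import *
go((.451,.2,.17,90),(.451,.367,.17,90),(.451,.367,.02,90))"
```

```text
t 6.95 pos [ 0.4455 -0.0247  0.185 ] yaw 89.82 F [ 0.3  0.9 -0.5] w 0.0854 gf 0.0 q [-0.21  0.08  1.77 -0.    1.28 -0.21]
[0.2248 0.0047 0.0146] [ 0.2  0.1 -0.2]
[0.3918 0.0042 0.0143] [ 0.2  0.1 -0.2]
[0.3921 0.0037 0.1643] [ 0.2  0.1 -0.2]
```

Emit:
servo_tool(
  series="0.045 0 0 0 0 0 0; 0.09 0 0 0 0 0 0; 0.138 0.001 0 0 0 0 0; 0.186 0.002 0 0 0 0 0; 0.235 0.002 0 0 0 0 0",
)

```text
clock: 7.45
position: [0.4463, 0.2136, 0.183]
ee_rot: [0.0, 0.707, 0.707, 0.0]
contact_force: [1.0, -0.0, -0.3]
width: 0.0853
gripper_force: 0.0
```

Emit:
servo_tool(
  series="0.04 0.001 0 0 0 0 0; 0.08 0.001 0 0 0 0 0; 0.12 0.001 0 0 0 0 0; 0.155 0.001 0 0 0 0 0; 0.158 0.001 0 0 0 0 0",
)

```text
clock: 7.95
position: [0.4473, 0.3739, 0.1823]
ee_rot: [-0.001, 0.706, 0.708, 0.001]
contact_force: [0.6, -1.3, -0.2]
width: 0.0856
gripper_force: 0.0
```

```bash
python3 -c "
from h import *
go((.451,.367,.12,90),(.451,.367,.02,90))"
```

```text
t 7.95 pos [0.4473 0.3739 0.1823] yaw 90.17 F [ 0.6 -1.3 -0.2] w 0.0856 gf 0.0 q [0.58 0.29 1.51 0.   1.34 0.57]
[-0.007   0.0037  0.0622] [ 0.  -0.1  0.2]
[-0.0072  0.0037  0.1622] [ 0.  -0.1  0.2]
```

Emit:
servo_tool(
  series="-0.004 0.003 0.02 0 0 0 0; -0.004 0.003 0.045 0 0 0 0; -0.004 0.003 0.055 0 0 0 0; -0.004 0.003 0.055 0 0 0 0",
)

```text
clock: 8.35
position: [0.4494, 0.3645, 0.1262]
ee_rot: [-0.0, 0.708, 0.707, -0.002]
contact_force: [-0.3, -0.3, 0.1]
width: 0.0855
gripper_force: 0.0
```

```bash
python3 -c "
from h import *
go((.451,.367,.02,90))
sc=eyes.get_image('scene')[:,:,::-1]; b=cv2.resize(sc[90:200,110:240],None,fx=5,fy=5,interpolation=cv2.INTER_CUBIC)
s=manip.get_state()['position']
uv=proj('scene',[s+[-.05,0,0],s+[.05,0,0],s+[-.05,0,.05],s+[.05,0,.05]]);print(uv.round(0).tolist())
for p in uv: cv2.circle(b,tuple(int(t) for t in (p-[110,90]+.5)*5),3,(0,0,255),-1)
cv2.imwrite('pics/d1.png',b)"
```

```text
t 8.35 pos [0.4494 0.3645 0.1262] yaw 89.93 F [-0.3 -0.3  0.1] w 0.0855 gf 0.0 q [ 0.56  0.33  1.6  -0.    1.22  0.56]
[0.0028 0.002  0.1062] [-0.2  0.1 -0.1]
[[138.0, 150.0], [163.0, 142.0], [136.0, 137.0], [161.0, 129.0]]
```

View pics/d1.png

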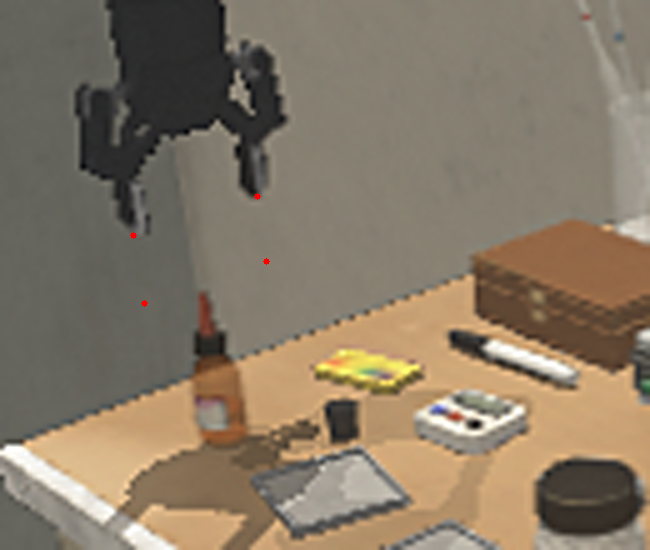

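The red dots at reported TCP +50 mm coincide with the open fingertips, so the true tool z is about 37 mm above the reported one. The bottle is aligned below; I'll descend with that offset.

Emit:
servo_tool(
  series="0.002 0.002 0.02 0 0 0 0; 0.002 0.002 0.045 0 0 0 0; 0.002 0.002 0.07 0 0 0 0; 0.002 0.002 0.092 0 0 0 0; 0.002 0.002 0.1 0 0 0 0",
)

```text
clock: 8.9
position: [0.4522, 0.3672, 0.0271]
ee_rot: [-0.0, 0.707, 0.707, -0.001]
contact_force: [0.6, 0.3, 0.9]
width: 0.0857
gripper_force: 0.0
```

Emit:
servo_tool(
  series="0 0 0.006 0 0 0 0; 0 0 0.01 0 0 0 0; 0 0 0.01 0 0 0 0",
)

```text
clock: 9.2
position: [0.453, 0.368, 0.0184]
ee_rot: [0.0, 0.707, 0.707, 0.001]
contact_force: [-0.6, -0.4, 1.4]
width: 0.0854
gripper_force: 0.0
```

```bash
python3 -c "
from h import *
go((.451,.367,.013,90))"
```

```text
t 9.2 pos [0.453  0.368  0.0184] yaw 89.96 F [-0.6 -0.4  1.4] w 0.0854 gf 0.0 q [ 0.56  0.43  1.73 -0.    0.97  0.56]
[-0.001  -0.002   0.0054] [ 0.1 -0.  -0. ]
```

Emit:
servo_tool(
  series="-0.001 -0.002 0.004 0 0 0 0.2; -0.001 -0.002 0.004 0 0 0 0.35; -0.001 -0.002 0.004 0 0 0 0.5; -0.001 -0.002 0.004 0 0 0 0.6; -0.001 -0.002 0.004 0 0 0 0.7",
  squeeze=30,
)

```text
clock: 9.7
position: [0.4499, 0.3668, 0.0144]
ee_rot: [-0.0, 0.707, 0.707, -0.0]
contact_force: [-2.6, -0.2, 3.6]
width: 0.0301
gripper_force: 27.6
```

Emit:
servo_tool(
  series="0 0 0 0 0 0 1; 0 0 0 0 0 0 1; 0 0 0 0 0 0 1",
)

```text
clock: 10.0
position: [0.4499, 0.3668, 0.0143]
ee_rot: [-0.0, 0.707, 0.707, -0.0]
contact_force: [-3.0, -0.2, 5.1]
width: 0.0304
gripper_force: 28.0
```

```bash
python3 -c "
from h import *
sc=eyes.get_image('scene')[:,:,::-1]; b=cv2.resize(sc[110:190,120:190],None,fx=7,fy=7,interpolation=cv2.INTER_CUBIC)
t=eyes.get_image('top')[:,:,::-1]; a=cv2.resize(t[205:265,80:140],(560,560),interpolation=cv2.INTER_CUBIC)
cv2.imwrite('pics/d2.png',np.hstack([b,a])[:,:800] if 0 else cv2.resize(np.hstack([b,a]),(800,427)))"
```

```text
(no output)
```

View pics/d2.png

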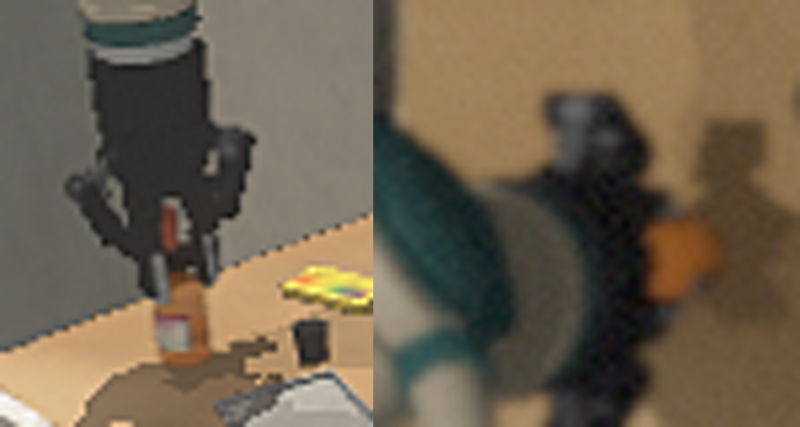

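Bottle is upright between the pads, gripped high on its body, with the teat clear of the palm. Lifting gently.

Emit:
servo_tool(
  series="0 0 -0.005 0 0 0 1; 0 0 -0.015 0 0 0 1; 0 0 -0.03 0 0 0 1; 0 0 -0.05 0 0 0 1; 0 0 -0.06 0 0 0 1",
)

```text
clock: 10.6
position: [0.4519, 0.3673, 0.0759]
ee_rot: [0.001, 0.707, 0.707, 0.002]
contact_force: [0.5, -0.2, -0.7]
width: 0.0305
gripper_force: 27.0
```

```bash
python3 -c "
from h import *
go((.5666,.09,.075,90))
sc=eyes.get_image('scene')[:,:,::-1]; b=cv2.resize(sc[90:190,110:190],None,fx=6,fy=6,interpolation=cv2.INTER_CUBIC)
cv2.imwrite('pics/d3.png',b)"
```

```text
t 10.6 pos [0.4519 0.3673 0.0759] yaw 89.96 F [ 0.5 -0.2 -0.7] w 0.0305 gf 27.0 q [ 0.56  0.37  1.67 -0.    1.1   0.56]
[-0.2773  0.1149  0.0009] [ 0.2 -0.1 -0. ]
```

View pics/d3.png

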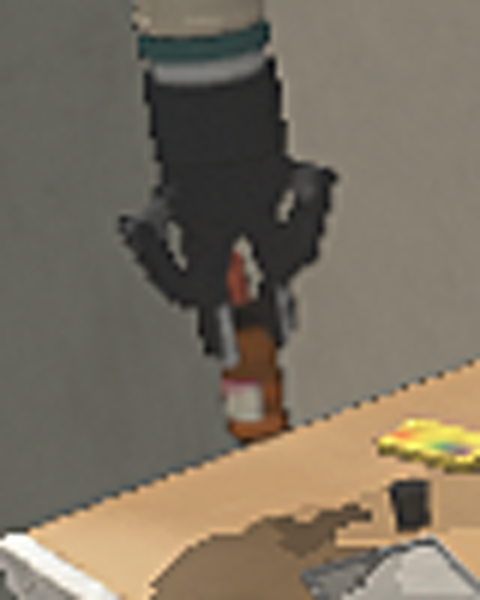

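Bottle is lifted upright and hangs between the pads. Carrying it to the small well.

Emit:
servo_tool(
  series="-0.015 0.006 0 0 0 0 1; -0.045 0.018 0 0 0 0 1; -0.08 0.033 0 0 0 0 1; -0.115 0.048 0 0 0 0 1; -0.15 0.062 0 0 0 0 1",
)

```text
clock: 11.15
position: [0.5122, 0.214, 0.0728]
ee_rot: [-0.0, 0.707, 0.707, -0.001]
contact_force: [1.4, 0.8, -1.4]
width: 0.0303
gripper_force: 27.0
```

Emit:
servo_tool(
  series="-0.035 0.015 0 0 0 0 1; -0.07 0.03 0 0 0 0 1; -0.1 0.042 0 0 0 0 1; -0.122 0.05 0 0 0 0 1; -0.127 0.052 0 0 0 0 1",
)

```text
clock: 11.65
position: [0.5645, 0.0859, 0.0728]
ee_rot: [0.0, 0.709, 0.706, -0.001]
contact_force: [0.3, -0.2, -0.6]
width: 0.0305
gripper_force: 26.9
```

Emit:
servo_tool(
  series="0 0 0 0 0 0 1; 0 0 0.01 0 0 0 1; 0 0 0.02 0 0 0 1; 0 0 0.025 0 0 0 1; 0 0 0.025 0 0 0 1",
)

```text
clock: 12.15
position: [0.5628, 0.0904, 0.0474]
ee_rot: [-0.001, 0.707, 0.707, -0.001]
contact_force: [-0.7, 0.5, -1.6]
width: 0.0301
gripper_force: 27.0
```

```bash
python3 -c "
from h import *
go((.5666,.09,.0185,90))
print('base px expected',proj('scene',[manip.get_state()['position']+[0,0,-.0145]]),'well',proj('scene',[.5666,.09,.014]))
sc=eyes.get_image('scene'); hsv=cv2.cvtColor(sc,cv2.COLOR_RGB2HSV);h,s,v=cv2.split(hsv)
for c in blobs(((h>4)&(h<15)&(s>170)&(v>50)).astype(np.uint8)*255,(200,130,260,200),8): print('amber',cv2.boundingRect(c))
"
```

```text
t 12.15 pos [0.5628 0.0904 0.0474] yaw 90.03 F [-0.7  0.5 -1.6] w 0.0301 gf 27.0 q [ 0.04  0.39  1.73 -0.    1.03  0.04]
[-0.0004  0.0039  0.0289] [-0.2  0.   0. ]
base px expected [[228.00395738 182.87533004]] well [[229.21124122 187.4623167 ]]
```

Emit:
servo_tool(
  series="0 0.004 0.005 0 0 0 1; 0 0.004 0.012 0 0 0 1; 0 0.004 0.019 0 0 0 1; 0 0.004 0.025 0 0 0 1; 0 0.004 0.026 0 0 0 1",
)

```text
clock: 12.7
position: [0.5673, 0.0895, 0.0217]
ee_rot: [-0.001, 0.707, 0.707, -0.001]
contact_force: [-0.7, -0.7, -1.0]
width: 0.03
gripper_force: 27.0
```

Emit:
servo_tool(
  series="0 0 0.001 0 0 0 1; 0 0 0.002 0 0 0 1; 0 0 0.003 0 0 0 1; 0 0 0.003 0 0 0 1",
)

```text
clock: 13.1
position: [0.5683, 0.0896, 0.02]
ee_rot: [0.0, 0.707, 0.707, 0.0]
contact_force: [-0.2, 0.7, -1.1]
width: 0.0303
gripper_force: 27.0
```

```bash
python3 -c "
from h import *
go((.5666,.09,.0185,90))"
```

```text
t 13.1 pos [0.5683 0.0896 0.02  ] yaw 89.96 F [-0.2  0.7 -1.1] w 0.0303 gf 27.0 q [ 0.04  0.42  1.75 -0.    0.97  0.04]
[ 0.0004 -0.0017  0.0015] [ 0.  0. -0.]
```

Emit:
servo_tool(
  series="0 -0.001 0.001 0 0 0 1; 0 -0.001 0.002 0 0 0 1; 0 -0.001 0.003 0 0 0 1; 0 -0.001 0.003 0 0 0 1",
)

```text
clock: 13.5
position: [0.5673, 0.0894, 0.0182]
ee_rot: [0.0, 0.707, 0.707, 0.0]
contact_force: [-2.8, -0.8, 7.9]
width: 0.0299
gripper_force: 29.4
```

Contact on the floor. Releasing, then rising straight up clear of the teat.

Emit:
servo_tool(
  series="0 0 0 0 0 0 0.5; 0 0 0 0 0 0 0.2; 0 0 0 0 0 0 0; 0 0 0 0 0 0 0; 0 0 0 0 0 0 0",
)

```text
clock: 14.0
position: [0.5672, 0.0897, 0.0167]
ee_rot: [-0.0, 0.707, 0.707, -0.0]
contact_force: [1.2, -0.7, -0.2]
width: 0.0851
gripper_force: 0.0
```

Emit:
servo_tool(
  series="0 0 -0.01 0 0 0 0; 0 0 -0.035 0 0 0 0; 0 0 -0.065 0 0 0 0; 0 0 -0.1 0 0 0 0; 0 0 -0.12 0 0 0 0",
)

```text
clock: 14.5
position: [0.5688, 0.0897, 0.1405]
ee_rot: [0.002, 0.707, 0.707, 0.002]
contact_force: [0.8, -0.1, -0.4]
width: 0.0853
gripper_force: 0.0
```

```bash
python3 -c "
from h import *
go((.5838,.3765,.09,104.2),(.5802,.2427,.09,95.7))"
```

```text
t 14.5 pos [0.5688 0.0897 0.1405] yaw 89.96 F [ 0.8 -0.1 -0.4] w 0.0853 gf 0.0 q [ 0.04  0.31  1.59 -0.    1.24  0.04]
[0.2868 0.0146 0.0506] [  0.3   0.  -14.2]
[0.153  0.0111 0.0506] [ 0.3  0.  -5.7]
```

Emit:
servo_tool(
  series="0.035 0.003 0 0 0 -1.5 0; 0.075 0.006 0.01 0 0 -3 0; 0.115 0.009 0.02 0 0 -4.5 0; 0.147 0.011 0.035 0 0 -5.7 0; 0.153 0.011 0.05 0 0 -5.7 0",
)

```text
clock: 15.0
position: [0.5789, 0.2466, 0.0873]
ee_rot: [0.0, 0.67, 0.742, 0.002]
contact_force: [0.6, 0.0, 0.9]
width: 0.0857
gripper_force: 0.0
```

Emit:
servo_tool(
  series="0 0 0.01 0 0 0 0; 0 0 0.03 0 0 0 0; 0 0 0.05 0 0 0 0; 0 0 0.07 0 0 0 0; 0 0 0.07 0 0 0 0",
)

```text
clock: 15.5
position: [0.5762, 0.2409, 0.0146]
ee_rot: [-0.001, 0.672, 0.741, -0.003]
contact_force: [-0.7, -0.4, 0.4]
width: 0.0854
gripper_force: 0.0
```

```bash
python3 -c "
from h import *
go((.5802,.2427,-.037,95.7))
sc=eyes.get_image('scene')[:,:,::-1]; b=cv2.resize(sc[110:200,160:250],None,fx=6.5,fy=6.5,interpolation=cv2.INTER_CUBIC)
cv2.imwrite('pics/t1.png',b)"
```

```text
t 15.5 pos [0.5762 0.2409 0.0146] yaw 95.6 F [-0.7 -0.4  0.4] w 0.0854 gf 0.0 q [ 0.28  0.49  1.64 -0.    1.02  0.19]
[0.0015 0.0044 0.0516] [-0.3  0.1 -0.1]
```

View pics/t1.png

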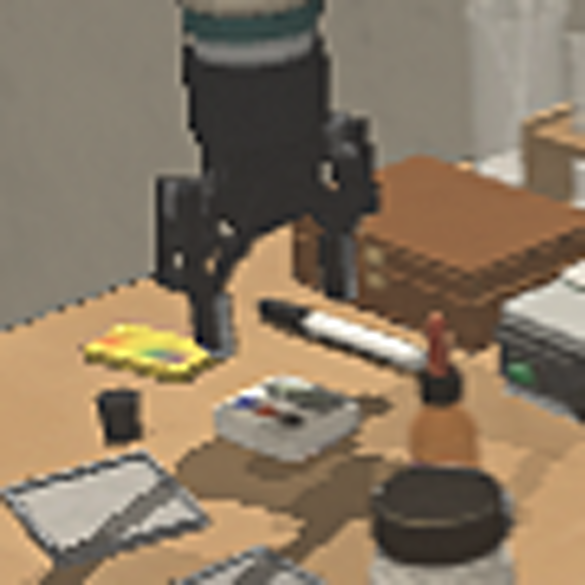

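Fingers straddle the timer, with tips at about (215,350) and (340,298) and the timer at (288,415) below; the stopper is clear. Descending.

Emit:
servo_tool(
  series="0.001 0.004 0.01 0 0 0 0; 0.001 0.004 0.022 0 0 0 0; 0.001 0.004 0.034 0 0 0 0; 0.001 0.004 0.042 0 0 0 0; 0.001 0.004 0.046 0 0 0 0",
)

```text
clock: 16.05
position: [0.5814, 0.2437, -0.0305]
ee_rot: [-0.001, 0.671, 0.741, -0.001]
contact_force: [-0.1, 0.2, -0.2]
width: 0.0859
gripper_force: 0.0
```

Emit:
servo_tool(
  series="0 0 0.001 0 0 0 0; 0 0 0.003 0 0 0 0; 0 0 0.003 0 0 0 0",
)

```text
clock: 16.35
position: [0.5824, 0.2441, -0.032]
ee_rot: [0.0, 0.671, 0.741, 0.0]
contact_force: [-0.4, -0.6, -0.7]
width: 0.0853
gripper_force: 0.0
```

```bash
python3 -c "
from h import *
go((.5802,.2427,-.037,95.7))"
```

```text
t 16.35 pos [ 0.5824  0.2441 -0.032 ] yaw 95.66 F [-0.4 -0.6 -0.7] w 0.0853 gf 0.0 q [ 0.29  0.55  1.67 -0.    0.92  0.19]
[-0.0011 -0.0023  0.005 ] [ 0.  0. -0.]
```

Emit:
servo_tool(
  series="-0.001 -0.002 0.003 0 0 0 0; -0.001 -0.002 0.005 0 0 0 0.1; -0.001 -0.002 0.005 0 0 0 0.25; -0.001 -0.002 0.005 0 0 0 0.4; -0.001 -0.002 0.005 0 0 0 0.5",
)

```text
clock: 16.85
position: [0.5806, 0.2428, -0.037]
ee_rot: [0.0, 0.671, 0.741, 0.0]
contact_force: [0.0, 0.4, 1.7]
width: 0.0589
gripper_force: 33.3
```

Emit:
servo_tool(
  series="-0.000 0 0 0 0 0 1; 0 0 0 0 0 0 1; 0 0 0 0 0 0 1",
)

```text
clock: 17.15
position: [0.5806, 0.2428, -0.037]
ee_rot: [0.0, 0.671, 0.741, 0.0]
contact_force: [0.5, -0.2, 1.4]
width: 0.0591
gripper_force: 33.3
```

Held at 59 mm, matching the 60 mm side. Lifting.

Emit:
servo_tool(
  series="0 0 -0.005 0 0 0 1; 0 0 -0.015 0 0 0 1; 0 0 -0.03 0 0 0 1; 0 0 -0.05 0 0 0 1; 0 0 -0.05 0 0 0 1",
)

```text
clock: 17.65
position: [0.5829, 0.2436, 0.0162]
ee_rot: [0.002, 0.671, 0.741, 0.003]
contact_force: [-0.2, 0.2, 0.6]
width: 0.0589
gripper_force: 33.2
```

```bash
python3 -c "
from h import *
go((.4516,.2398,.014,75.6))
im=eyes.get_image('scene'); h,s,v=cv2.split(cv2.cvtColor(im,cv2.COLOR_RGB2HSV))
print(proj('scene',[[.5806,.2428,.018],[.5806,.2428,.068]]))
for c in blobs(((s<40)&(v>150)).astype(np.uint8)*255,(180,140,235,190),15): print(cv2.boundingRect(c),cv2.contourArea(c))"
```

```text
t 17.65 pos [0.5829 0.2436 0.0162] yaw 95.66 F [-0.2  0.2  0.6] w 0.0589 gf 33.2 q [ 0.29  0.49  1.63 -0.    1.01  0.19]
[ 0.0092 -0.1311  0.0014] [ 0.4 -0.1 20.1]
[[203.86895793 171.70278998]
 [202.70038631 159.22901426]]
(214, 161, 11, 5) 19.0
```

Emit:
servo_tool(
  series="0.002 -0.02 0 0 0 3 1; 0.004 -0.05 0 0 0 8 1; 0.006 -0.08 0 0 0 13 1; 0.008 -0.11 0 0 0 18 1; 0.009 -0.131 0 0 0 20.1 1",
)

```text
clock: 18.2
position: [0.4457, 0.2381, 0.0118]
ee_rot: [-0.001, 0.791, 0.612, -0.002]
contact_force: [0.4, 0.9, -0.6]
width: 0.0586
gripper_force: 33.2
```

Emit:
servo_tool(
  series="0 0 0 0 0 0 1; 0 0 0.01 0 0 0 1; 0 0 0.02 0 0 0 1; 0 0 0.025 0 0 0 1; 0 0 0.025 0 0 0 1",
)

```text
clock: 18.7
position: [0.449, 0.2385, -0.0137]
ee_rot: [-0.0, 0.79, 0.612, -0.001]
contact_force: [-0.1, 0.2, -0.5]
width: 0.0588
gripper_force: 33.1
```

```bash
python3 -c "
from h import *
go((.4516,.2398,-.033,75.6))"
```

```text
t 18.7 pos [ 0.449   0.2385 -0.0137] yaw 75.54 F [-0.1  0.2 -0.5] w 0.0588 gf 33.1 q [ 0.35  0.39  1.93 -0.    0.82  0.6 ]
[0.002  0.0022 0.0193] [-0.1  0.1 -0.1]
```

Emit:
servo_tool(
  series="0.002 0.001 0.004 0 0 0 1; 0.002 0.001 0.009 0 0 0 1; 0.002 0.001 0.013 0 0 0 1; 0.002 0.001 0.016 0 0 0 1; 0.002 0.001 0.017 0 0 0 1",
)

```text
clock: 19.2
position: [0.4503, 0.2404, -0.0295]
ee_rot: [-0.0, 0.79, 0.613, -0.0]
contact_force: [-0.2, -0.3, -0.1]
width: 0.0593
gripper_force: 33.1
```

Emit:
servo_tool(
  series="0 0 0.001 0 0 0 1; 0 0 0.002 0 0 0 1; 0 0 0.002 0 0 0 1",
)

```text
clock: 19.5
position: [0.4506, 0.2406, -0.0311]
ee_rot: [0.0, 0.79, 0.613, 0.0]
contact_force: [0.9, -0.5, -0.4]
width: 0.059
gripper_force: 33.1
```

```bash
python3 -c "
from h import *
go((.4516,.2398,-.033,75.6))"
```

```text
t 19.5 pos [ 0.4506  0.2406 -0.0311] yaw 75.56 F [ 0.9 -0.5 -0.4] w 0.059 gf 33.1 q [ 0.35  0.41  1.95 -0.    0.78  0.61]
[-0.0005  0.0011  0.0019] [ 0. -0. -0.]
```

Emit:
servo_tool(
  series="0 0.001 0.001 0 0 0 1; 0 0.001 0.002 0 0 0 1; 0 0.001 0.003 0 0 0 1; 0 0.001 0.003 0 0 0 1",
)

```text
clock: 19.9
position: [0.4519, 0.2403, -0.0331]
ee_rot: [0.0, 0.79, 0.613, 0.0]
contact_force: [-0.6, -1.4, 7.9]
width: 0.0592
gripper_force: 34.1
```

Contact. Releasing and rising.

Emit:
servo_tool(
  series="0 0 0 0 0 0 0.3; 0 0 0 0 0 0 0.1; 0 0 0 0 0 0 0; 0 0 0 0 0 0 0; 0 0 0 0 0 0 0",
)

```text
clock: 20.4
position: [0.4515, 0.2402, -0.0343]
ee_rot: [-0.0, 0.79, 0.613, -0.0]
contact_force: [-0.0, -0.0, -0.3]
width: 0.0854
gripper_force: 0.0
```

Emit:
servo_tool(
  series="0 0 -0.01 0 0 0 0; 0 0 -0.03 0 0 0 0; 0 0 -0.06 0 0 0 0; 0 0 -0.09 0 0 0 0; 0 0 -0.1 0 0 0 0",
)

```text
clock: 20.9
position: [0.4537, 0.2411, 0.0693]
ee_rot: [0.001, 0.79, 0.613, 0.003]
contact_force: [0.2, 0.2, -0.0]
width: 0.0855
gripper_force: 0.0
```

```bash
python3 -c "
from h import *
go((.5838,.3765,.04,104.2))"
```

```text
t 20.9 pos [0.4537 0.2411 0.0693] yaw 75.56 F [ 0.2  0.2 -0. ] w 0.0855 gf 0.0 q [ 0.35  0.28  1.83 -0.    1.02  0.61]
[0.1634 0.092  0.0304] [  0.3  -0.1 -28.6]
```

Emit:
servo_tool(
  series="0.03 0.017 0 0 0 -6 0; 0.065 0.037 0 0 0 -13 0; 0.105 0.059 0 0 0 -20 0; 0.14 0.08 0 0 0 -28 0; 0.163 0.092 0 0 0 -28.6 0",
)

```text
clock: 21.4
position: [0.5832, 0.3771, 0.0651]
ee_rot: [0.0, 0.613, 0.79, 0.0]
contact_force: [-0.3, -0.3, -0.3]
width: 0.0852
gripper_force: 0.0
```

Emit:
servo_tool(
  series="0 0 0.01 0 0 0 0; 0 0 0.03 0 0 0 0; 0 0 0.05 0 0 0 0; 0 0 0.06 0 0 0 0; 0 0 0.06 0 0 0 0",
)

```text
clock: 21.9
position: [0.5791, 0.3738, 0.0035]
ee_rot: [-0.001, 0.615, 0.789, -0.003]
contact_force: [-0.0, 1.0, 0.1]
width: 0.085
gripper_force: 0.0
```

```bash
python3 -c "
from h import *
go((.5838,.3765,-.037,104.2))
im=eyes.get_image('top'); cv2.imwrite('pics/top1.png',im[:,:,::-1]); h,s,v=cv2.split(cv2.cvtColor(im,cv2.COLOR_RGB2HSV))
for n,m,z in(('grey/white',(s<60)&(v>90),.022),('white',(s<40)&(v>175),.022),('dark',v<60,.118),('red',((h<6)|(h>174))&(s>110),.024)):
  for c in blobs(m.astype(np.uint8)*255,(96,178,290,269)):
    P=onz('top',c[:,0].astype(float),z)[:,:2]; (cx,cy),(w,l),a=cv2.minAreaRect((P*1000).astype(np.float32)); print(n,c[:,0].mean(0).round(1),round(cx,1),round(cy,1),round(w,1),round(l,1),round(a,1))
"
```

```text
t 21.9 pos [0.5791 0.3738 0.0035] yaw 104.14 F [-0.   1.   0.1] w 0.085 gf 0.0 q [ 0.47  0.58  1.49 -0.    1.07  0.23]
[0.0016 0.0055 0.0405] [-0.3  0.1 -0.1]
grey/white [101.  253.3] 415.9 434.1 116.9 47.8 25.8
grey/white [219.1 241.4] 449.1 93.4 97.2 62.6 89.8
grey/white [266.7 242.7] 444.4 -42.4 83.1 82.8 89.8
grey/white [168.1 238.7] 452.0 237.2 90.0 82.4 75.8
grey/white [ 97.6 214.3] 528.3 433.0 82.4 19.7 0.9
grey/white [220.5 199.9] 566.3 89.4 58.9 58.7 45.1
white [161.6 240.4] 456.0 252.4 41.3 56.4 76.5
dark [267.9 244.5] 444.9 -42.5 46.7 46.6 45.0
dark [144.1 218.7] 514.0 282.4 18.4 13.1 89.9
dark [111.4 199.9] 565.0 375.8 116.0 52.3 14.6
dark [ 97.1 183.2] 606.3 406.2 29.0 7.8 0.9
```

Jar lid measured at (445,−42.5) mm, so it is centred in its well. Next, the booklet.

Emit:
servo_tool(
  series="0.001 0.005 0.01 0 0 0 0; 0.001 0.005 0.02 0 0 0 0; 0.001 0.005 0.03 0 0 0 0; 0.001 0.005 0.036 0 0 0 0; 0.001 0.005 0.038 0 0 0 0",
)

```text
clock: 22.45
position: [0.5851, 0.377, -0.0334]
ee_rot: [-0.0, 0.615, 0.789, -0.001]
contact_force: [-0.1, -0.1, 0.6]
width: 0.0851
gripper_force: 0.0
```

Emit:
servo_tool(
  series="0 0 0 0 0 0 0; 0 0 0 0 0 0 0",
)

```text
clock: 22.65
position: [0.5862, 0.3775, -0.0319]
ee_rot: [0.0, 0.615, 0.789, 0.0]
contact_force: [0.0, -0.7, 0.4]
width: 0.0854
gripper_force: 0.0
```

```bash
python3 -c "
from h import *
go((.5838,.3765,-.037,104.2))"
```

```text
t 22.65 pos [ 0.5862  0.3775 -0.0319] yaw 104.16 F [ 0.  -0.7  0.4] w 0.0854 gf 0.0 q [ 0.47  0.63  1.51 -0.    1.01  0.23]
[-0.0004 -0.0025  0.0051] [ 0. -0. -0.]
```

Emit:
servo_tool(
  series="0 -0.002 0.004 0 0 0 0; 0 -0.002 0.004 0 0 0 0.2; 0 -0.002 0.004 0 0 0 0.4; 0 -0.002 0.004 0 0 0 0.5; 0 -0.002 0.004 0 0 0 0.55",
)

```text
clock: 23.15
position: [0.5842, 0.377, -0.0358]
ee_rot: [0.0, 0.615, 0.789, 0.0]
contact_force: [0.9, 0.6, -0.2]
width: 0.0389
gripper_force: 26.7
```

Emit:
servo_tool(
  series="0 0 0 0 0 0 0.7; 0 0 0 0 0 0 1; 0 0 0 0 0 0 1",
)

```text
clock: 23.45
position: [0.5842, 0.377, -0.0358]
ee_rot: [0.0, 0.615, 0.789, 0.0]
contact_force: [-0.5, 0.2, 2.4]
width: 0.0387
gripper_force: 30.1
```

Held at 39 mm. Lifting.

Emit:
servo_tool(
  series="0 0 -0.005 0 0 0 1; 0 0 -0.015 0 0 0 1; 0 0 -0.03 0 0 0 1; 0 0 -0.05 0 0 0 1; 0 0 -0.06 0 0 0 1",
)

```text
clock: 23.95
position: [0.5854, 0.3776, 0.0269]
ee_rot: [0.001, 0.615, 0.789, 0.002]
contact_force: [-0.0, 0.2, -0.1]
width: 0.0384
gripper_force: 30.3
```

Emit:
servo_tool(
  series="0 0 0 0 0 0 1",
)

```text
clock: 24.05
position: [0.5856, 0.3778, 0.0267]
ee_rot: [0.001, 0.615, 0.789, 0.002]
contact_force: [-0.1, -0.4, -0.6]
width: 0.0389
gripper_force: 30.3
```

```bash
python3 -c "
from h import *
go((.4483,.094,.025,89.8))"
```

```text
t 24.05 pos [0.5856 0.3778 0.0267] yaw 104.16 F [-0.1 -0.4 -0.6] w 0.0389 gf 30.3 q [ 0.47  0.57  1.45 -0.    1.11  0.23]
[-0.2416 -0.2026  0.0005] [ 0.3 -0.1 14.4]
```

Emit:
servo_tool(
  series="-0.015 -0.013 0 0 0 1 1; -0.042 -0.035 0 0 0 3 1; -0.07 -0.059 0 0 0 5 1; -0.1 -0.084 0 0 0 7 1; -0.13 -0.109 0 0 0 9 1",
)

```text
clock: 24.55
position: [0.5087, 0.2229, 0.0233]
ee_rot: [-0.0, 0.675, 0.738, -0.001]
contact_force: [1.1, -0.9, 0.3]
width: 0.0387
gripper_force: 30.3
```

```bash
python3 -c "
from h import *
go((.4483,.094,.025,89.8))"
```

```text
t 24.55 pos [0.5087 0.2229 0.0233] yaw 95.11 F [ 1.1 -0.9  0.3] w 0.0387 gf 30.3 q [ 0.29  0.39  1.79 -0.    0.96  0.2 ]
[-0.123  -0.0716 -0.0016] [-0.1  0.   5.3]
```

Emit:
servo_tool(
  series="-0.035 -0.02 0 0 0 2 1; -0.07 -0.04 0 0 0 4 1; -0.1 -0.057 0 0 0 5.3 1; -0.116 -0.067 0 0 0 5.3 1; -0.12 -0.07 0 0 0 5.3 1",
)

```text
clock: 25.05
position: [0.4492, 0.0968, 0.0235]
ee_rot: [-0.001, 0.709, 0.705, -0.001]
contact_force: [-0.0, -0.0, -0.2]
width: 0.0388
gripper_force: 30.3
```

Emit:
servo_tool(
  series="0 0 0 0 0 0 1; 0 0 0.01 0 0 0 1; 0 0 0.025 0 0 0 1; 0 0 0.035 0 0 0 1; 0 0 0.035 0 0 0 1",
)

```text
clock: 25.55
position: [0.45, 0.099, -0.0129]
ee_rot: [-0.001, 0.708, 0.707, -0.001]
contact_force: [0.2, 0.4, 0.4]
width: 0.0386
gripper_force: 30.3
```

```bash
python3 -c "
from h import *
go((.4483,.094,-.032,89.8))"
```

```text
t 25.55 pos [ 0.45    0.099  -0.0129] yaw 89.92 F [0.2 0.4 0.4] w 0.0386 gf 30.3 q [0.07 0.33 2.03 0.   0.78 0.07]
[-0.005  -0.0016  0.0191] [-0.2  0.   0.1]
```

Emit:
servo_tool(
  series="-0.005 -0.002 0.004 0 0 0 1; -0.005 -0.002 0.008 0 0 0 1; -0.005 -0.002 0.012 0 0 0 1; -0.005 -0.002 0.016 0 0 0 1; -0.005 -0.002 0.016 0 0 0 1",
)

```text
clock: 26.05
position: [0.4488, 0.0933, -0.0275]
ee_rot: [-0.0, 0.708, 0.706, -0.0]
contact_force: [0.1, -0.2, 0.3]
width: 0.0388
gripper_force: 30.3
```

Emit:
servo_tool(
  series="0 -0.001 0.001 0 0 0 1; 0 -0.001 0.002 0 0 0 1; 0 -0.001 0.003 0 0 0 1; 0 -0.001 0.003 0 0 0 1",
)

```text
clock: 26.45
position: [0.4481, 0.0934, -0.0301]
ee_rot: [0.0, 0.708, 0.706, -0.0]
contact_force: [0.1, -0.3, 0.4]
width: 0.0386
gripper_force: 30.3
```

Emit:
servo_tool(
  series="0 0 0.001 0 0 0 1; 0 0 0.002 0 0 0 1; 0 0 0.003 0 0 0 1; 0 0 0.003 0 0 0 1",
)

```text
clock: 26.85
position: [0.4483, 0.0934, -0.0319]
ee_rot: [0.0, 0.708, 0.706, 0.0]
contact_force: [-2.8, 0.2, 12.7]
width: 0.0388
gripper_force: 31.6
```

Contact. Releasing, rising and backing out of the view.

Emit:
servo_tool(
  series="0 0 -0.001 0 0 0 0.5; 0 0 -0.001 0 0 0 0.2; 0 0 -0.001 0 0 0 0; 0 0 -0.001 0 0 0 0; 0 0 -0.001 0 0 0 0",
)

```text
clock: 27.35
position: [0.448, 0.0934, -0.0323]
ee_rot: [-0.0, 0.708, 0.706, -0.0]
contact_force: [-0.4, 0.5, -0.4]
width: 0.0854
gripper_force: 0.0
```

Emit:
servo_tool(
  series="0 0 -0.015 0 0 0 0; 0 0 -0.05 0 0 0 0; 0 0 -0.09 0 0 0 0; 0 0 -0.13 0 0 0 0; 0 -0.03 -0.17 0 0 0 0",
)

```text
clock: 27.85
position: [0.4218, 0.0934, 0.1399]
ee_rot: [0.002, 0.708, 0.706, 0.002]
contact_force: [0.8, -0.3, 1.0]
width: 0.0852
gripper_force: 0.0
```

Emit:
servo_tool(
  series="0 -0.03 0 0 0 0 0; 0 -0.06 0 0 0 0 0; 0 -0.09 0 0 0 0 0; 0 -0.11 0 0 0 0 0; 0 -0.11 0 0 0 0 0",
)

```text
clock: 28.35
position: [0.3048, 0.0937, 0.1375]
ee_rot: [-0.001, 0.708, 0.706, -0.001]
contact_force: [0.2, 0.8, -0.6]
width: 0.0852
gripper_force: 0.0
```

```bash
python3 -c "
from h import *
go()
im=eyes.get_image('top'); cv2.imwrite('pics/top2_raw.png',im[:,:,::-1]); h,s,v=cv2.split(cv2.cvtColor(im,cv2.COLOR_RGB2HSV))
for n,m,z in(('grey',(s<60)&(v>90),.008),('white',(s<40)&(v>175),.022),('yel',(h>20)&(h<35)&(s>150),.013),('dark',v<60,.118),('dark',v<60,.024),('red',((h<6)|(h>174))&(s>110),.024)):
  for c in blobs(m.astype(np.uint8)*255,(96,178,290,269)):
    P=onz('top',c[:,0].astype(float),z)[:,:2]; (cx,cy),(w,l),a=cv2.minAreaRect((P*1000).astype(np.float32)); print(n,z,c[:,0].mean(0).round(1),round(cx,1),round(cy,1),round(w,1),round(l,1),round(a,1))
cv2.imwrite('pics/fin.png',cv2.resize(im[173:269,96:340,::-1],None,fx=3.2,fy=3.2,interpolation=cv2.INTER_CUBIC))
"
```

```text
t 28.35 pos [0.3048 0.0937 0.1375] yaw 89.89 F [ 0.2  0.8 -0.6] w 0.0852 gf 0.0 q [ 0.08 -0.08  2.06  0.    1.16  0.08]
grey 0.008 [219.1 241.4] 448.3 94.3 98.3 63.3 89.8
grey 0.008 [266.5 242.9] 442.1 -43.0 83.9 83.8 44.9
grey 0.008 [168.3 240.1] 451.4 239.9 90.6 84.2 75.3
grey 0.008 [220.5 199.9] 566.8 90.4 59.6 59.4 45.1
white 0.022 [166.8 239.1] 453.5 241.7 61.8 56.3 74.9
yel 0.013 [217.1 240.1] 449.9 94.1 69.0 31.5 89.9
dark 0.118 [268.  244.9] 443.6 -42.5 47.6 47.3 89.8
dark 0.118 [144.1 219.1] 513.2 282.6 11.8 16.3 26.7
dark 0.024 [268.  244.9] 437.4 -46.6 51.5 51.3 89.8
dark 0.024 [144.1 219.1] 512.7 305.4 12.8 17.7 26.7
```

View pics/fin.png

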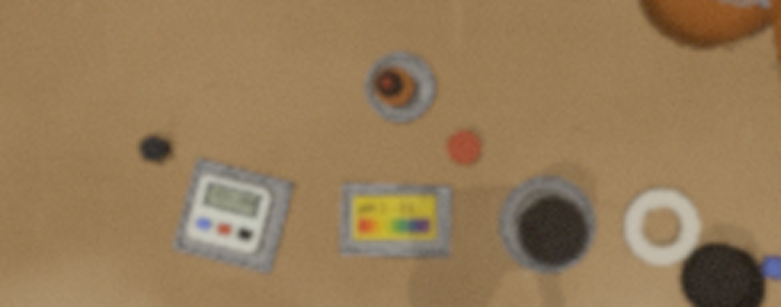

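The final view shows timer (232,215), booklet (395,218), bottle (395,87) and jar (552,230) each centred in its holder. The stoppers at (155,148) and (465,147) have not moved. Handing in.

```bash
python3 -c "
from rig import manip
print(manip.sign_off())"
```

```text
the job is handed in; nothing more can be done
None
```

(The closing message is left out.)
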